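Dispense one sample carrier from a spring-fed magazine into the tray

TASK

Dispense one sample carrier from the spring-fed magazine: swing the keeper bar well clear of its mouth, press the top carrier down by its well just far enough to clear the two teeth in its side notches, slide it out over the front sill until it drops off the edge to lie flat, either face up, in the steel tray below, and swing the keeper shut again. Feel for the depth: too light and the teeth hold the carrier, too deep and it catches behind the sill; never press a carrier with more than 20 N. Leave the other two carriers in and the bottle, objective can and tweezers where they are.

Things in the scene. Friction and masses are not known exactly. Their poses are not given: they have to be found in the camera images.
- magazine: Aluminium spring-fed magazine on a flat foot. Origin: under the middle of its well, on its underside, which is set 0 to 10 mm below the table top, so its height differs each time; -x points to its open front, z up. In its well (x -38.7 to 38.7, y -27 to 27 mm) three carriers lie flat on a sprung follower that pushes them up against two dark side lips (z 90 to 94, x -4 to 44), 45 mm apart. Rear wall to z 94.
- teeth (a point): Midway between two dark teeth (44 mm apart, 6 mm long in x) that reach down into the carriers' side notches, at face height: magazine frame (-14, 0, 90) mm. They belong to a yoke that also has the front sill (outer edge x -43.7), and is set 0 to 7 mm lower from case to case, unmeasured. The top carrier clears the teeth when pressed down 1 mm plus that setting; 1.5 mm deeper it catches on the sill: feel for it.
- press (a point): Middle of the floor of the top carrier's sample well as it starts: magazine frame (18.5, 0, 87) mm, 3 mm below the face. The spring lifts the stack with 7 N, plus 0.7 N for each mm it is pressed down. Held by the teeth, the carrier stops after 4 mm of sliding; past them it slides freely (friction about 0.12), is free after 55 mm, tips off the sill when let go, and the next springs up 6 mm.
- keeper (a joint): Keeper angle: a steel bar 9 mm thick that swings level about a pillar at the magazine's front left corner (pivot x -52, y 44 mm in the magazine frame; bar at z 83.5 to 94). 0 = shut across the mouth, pointing to the magazine's -y; it grows as the bar swings forward (-x), then outward (+y), up to 2.0 rad. About 0.06 N m of friction; stays where it is left.
- keeper_pin (a point): Middle of the upright pin at the keeper's free end, 79 mm from the pivot; 10 mm thick, it stands 26 mm above the bar's top (z = 94 to 120 mm in the magazine frame, this point at z = 107 mm) and can be pinched from above.
- carrier_top: Top carrier: flat white plastic tray 76 x 52 x 6 mm, about 45 g, with a grey-floored sample well 31 (x) x 44 (y) mm, 3 mm deep, centred 18.5 mm behind its middle, in whose front wall a fingertip finds hold, and a notch (14 mm long, 5.5 mm deep) in each long side, centred 14 mm ahead of its middle. Origin: centre of its underside; x along its length (as the magazine's x at the start).
- carrier_middle: Middle carrier, same as the top one and right under it. Origin: centre of its underside.
- carrier_bottom: Bottom carrier, same again, on the follower. Origin: centre of its underside.
- tray: Open steel tray fixed on the table just below the magazine's mouth, 150 (x) x 116 (y) x 26 mm, with a black rubber mat whose top is 6 mm above the table. A sloping aluminium apron on the magazine's front, below the sill, overhangs its rear wall. Origin: centre of its underside.
- bottle: Small brown bottle with black cap, 27 mm thick, 65 mm high, stands left of the tray. Origin: centre of its underside.
- can: Objective can, 37 mm thick, 58 mm high, black foot and cream cap, stands behind the magazine. Origin: centre of its underside.
- tweezers: Steel tweezers, 120 x 15 x 10 mm, lie right of the tray. Origin: centre of the underside.

How it is judged:
By the outcome, as a careful person would: the job done as asked, in the order asked, and still so for the second after the job is handed in, with the robot touching nothing.
It also fails if it takes over 72 s, if anything falls off the work surface, if the arm or the gripper's body presses on something with over 40 N, if the wrist force passes 120 N, or if a joint passes its speed limit or range.

ROBOT

A 7-joint arm with a two-finger parallel gripper is mounted at the origin on the work surface; the furniture and walls round the work are solid. World frame = base frame: x ahead of the robot, y to its left, z up, the work surface at z = 0. Lengths are in m, angles in rad, forces in N, time in s.
With the tool pointing down it reaches from about 0.4 to 0.85 m from the base axis. Payload 4.5 kg.
Tool frame: the origin (TCP) lies on the mounting face of the last link; the fingertips stand 166 mm ahead of it and the grasp point (between the pads) lies 147 mm ahead of it; z points along the fingers, y is the line along which they close (so a half turn about z gives the same grasp; the last joint's range is limited). The gripper opens to 88 mm and grips with 3 to 60 N. Pads are 18 mm wide; open, the fingers measure 123 mm over their backs; the gripper's body (75 mm by 187 mm) begins 45 mm behind the grasp point.
Start: joints at [1.263, 0.689, -0.195, 1.565, 0.157, 0.902, -0.215], TCP at [0.21, -0.589, 0.405] pointing down, gripper open.
Joint ranges: [-3.01, 3.01], [-0.46, 2.08], [-1.47, 1.51], [0.13, 2.56], [-1, 4.14], [0.04, 2.09], [-2.66, 2.66]. Speed limits (rad/s): [2.57, 2.57, 3.14, 3.14, 3.14, 3.14, 3.14].

INTERFACE

Orientations are given as a unit quaternion [x, y, z, w].
In Python, from cell import env gives the robot as it stands. The module is installed in compiled form; this text tells all that it offers.
- The arm moves only by the tool play_rows, never from a script. Its argument "steps" is a list of rows, each a list of 3 entries, a list of its own where there are three numbers: the shift along the tool's x, y, z in mm, then the turn, a rotation vector about the tool's x, y, z in rad, then the opening, from 0 (shut) to 1 (fully open). A call has 1 to 10 rows; each row shifts and turns the commanded pose from where the row before left it, along the tool's axes as they then stand; what a row does not reach is not made up. A row lasts 1/12 s, in which the tool goes at most 41.7 mm and 7.16 degrees, less where a joint would pass 70% of its speed; a pose out of reach is approached as far as the arm can. A call is refused whole if a number of a shift passes 41.7 or a number of a turn 0.125, either way. A call with a gripper value outside its range is refused whole. The fingers move at their own pace and stop on an object; "force" is the grip in N (left out, the last holds). Time passes only in rows, so rows that do not move let the fingers close. It gives the time, the measured TCP pose, the force, the opening and the grip force at its end, in the units of the state.
- env.state(): the state, without advancing time (a new reading comes with each control period).
- env.snapshot(name): name is "scene" or "top"; returns a dict with "image" (400x640x3 uint8, red, green, blue), "camera_matrix" (3x3 intrinsics, pixels), "distortion" ([k1, k2, p1, p2, k3] as OpenCV has them; the pictures are not rectified), "pose" (4x4, takes a point from camera to world coordinates). Camera axes: x right, y down, z forward; pixel columns grow to the right and rows downward; lengths in m; the calibration is good to about 2 mm. A picture is of the moment at which its call begins. There is no depth.
- env.hand_in(): hands the job in; it is judged then, once.
The state is a dict: "time_s": time; "q": joint angles; "joint_velocities": joint speeds; "effort": joint torques, N m; "position": TCP position; "eef_rot": TCP orientation; "force": force on the tool from outside, world axes, zero at the start; "torque": the same for the moment, N m; "finger_gap": opening from 0.0 (shut) to 1.0 (fully open); "grip_force": force on a finger pad.
Only numpy, scipy, OpenCV 4.12 (cv2) and the standard library are available. Lean on these libraries where they do the work, as an engineer would, in place of code of your own. Each camera call takes 0.05 s, during which the arm holds its last target. There are 200 camera calls.

## Working session

There is one attempt and no reset: what is moved stays moved. The work goes in short steps, Python scripts to look and compute and a tool call to move; the robot and the scene stay as the last step left them, time stands still between calls to the robot, and variables do not carry over. Pictures are saved under pics/ and viewed, at most 10 in all, crops included, and the job is handed in when it is done.

Besides the shell and the picture viewer there is one more tool, called by a JSON object that holds its "method" and its "body", one argument or row to a line. play_rows: Moves the arm, as the interface text tells. Its arguments: {"type":"object","properties":{"steps":{"type":"array","items":{"type":"array"}},"force":{"type":"number"}},"required":["steps"]}

```bash
mkdir -p pics
python3 - <<'E'
from cell import env
import cv2,numpy as np
s=env.state();print({k:np.round(v,3) for k,v in s.items() if k in('time_s','position','eef_rot','force','finger_gap')})
for n in("scene","top"):
    d=env.snapshot(n);cv2.imwrite(f"pics/{n}0.png",d["image"][:,:,::-1])
    print(np.round(d["camera_matrix"],1).tolist(),np.round(d["distortion"],4).tolist(),np.round(d["pose"],3).tolist())
E
```

```text
{'time_s': np.float64(0.0), 'position': array([ 0.209, -0.589,  0.404]), 'eef_rot': array([ 0.985,  0.17 , -0.   , -0.001]), 'force': array([-0.574,  0.407,  0.008]), 'finger_gap': np.float64(0.998)}
[[431.9, 0.0, 320.2], [0.0, 431.9, 205.3], [0.0, 0.0, 1.0]] [-0.0616, 0.0, 0.0, 0.0, 0.0] [[0.675, -0.363, 0.642, 0.021], [-0.737, -0.348, 0.579, -0.463], [0.014, -0.864, -0.503, 0.519], [0.0, 0.0, 0.0, 1.0]]
[[457.0, 0.0, 315.7], [0.0, 457.0, 190.1], [0.0, 0.0, 1.0]] [-0.0864, 0.0, 0.0, 0.0, 0.0] [[0.018, -0.984, 0.179, 0.437], [-1.0, -0.022, -0.021, 0.029], [0.025, -0.178, -0.984, 0.921], [0.0, 0.0, 0.0, 1.0]]
```

View pics/top0.png

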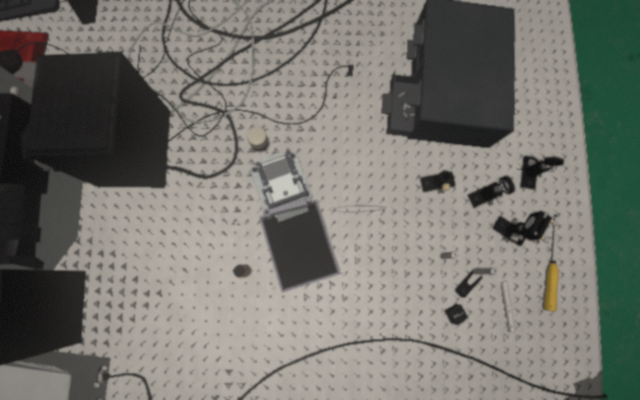

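View pics/scene0.png

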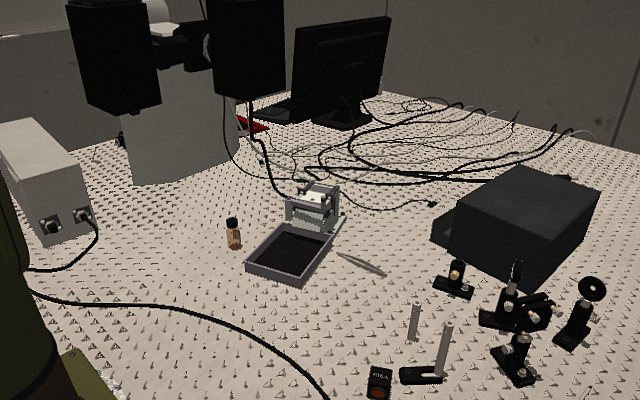

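The top view shows the magazine at about (285,185), its mouth facing down-image, with the tray at (300,245), the can at (257,138) and the bottle at (242,270). The scene view shows the magazine at about (313,205). Next I'll zoom in.

Run:
```python
import cv2,numpy as np
a=cv2.imread("pics/top0.png")[140:230,245:325];b=cv2.imread("pics/scene0.png")[175:265,270:350]
f=lambda i:cv2.resize(i,None,fx=5,fy=5,interpolation=cv2.INTER_CUBIC)
cv2.imwrite("pics/zoom0.png",cv2.convertScaleAbs(np.hstack([f(a),f(b)]),alpha=1.2))
```

```text
(no output)
```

View pics/zoom0.png

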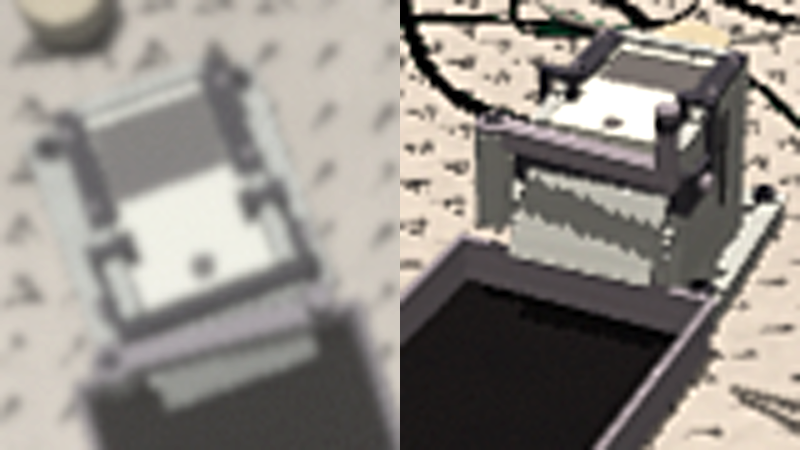

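The zoom shows, in the top half, the grey well with corners at (90,130), (205,90), (228,163) and (118,203), the keeper pivot at (108,360) and the pin top at (314,268). In the scene half the pin top is at (668,108) and the pivot at (490,118). I'll fit the pose from these points.

```bash
cat > h.py <<'E'
from cell import env
import cv2,numpy as np
from scipy.optimize import least_squares
from scipy.spatial.transform import Rotation as R
def proj(d,P):
    T=np.linalg.inv(d["pose"]);rv=cv2.Rodrigues(T[:3,:3])[0]
    return cv2.projectPoints(np.array(P,float),rv,T[:3,3],d["camera_matrix"],np.array(d["distortion"]))[0][:,0]
def m2w(p,P):
    c,s=np.cos(p[2]),np.sin(p[2]);P=np.atleast_2d(P)/1000.
    return np.c_[p[0]+c*P[:,0]-s*P[:,1],p[1]+s*P[:,0]+c*P[:,1],p[3]+P[:,2]]
E
python3 - <<'E'
from h import *
import json
t=env.snapshot("top");s=env.snapshot("scene")
P=[(34,22.5,88),(34,-22.5,88),(3,-22,90),(3,22,90),(-52,44,94),(-52,-35,120)]
zt=np.array([(90,130),(205,90),(228,163),(118,203),(108,360),(314,268)],float);zs=np.array([(618,52),(708,62),(695,90),(600,78),(490,118),(668,108)],float)-[400,0]
ut=(zt+.5)/5-.5+[245,140];us=(zs+.5)/5-.5+[270,175]
f=lambda p:np.r_[proj(t,m2w(p,P))-ut,proj(s,m2w(p,P))-us].ravel()
r=least_squares(f,[.6,.1,.3,-.005],loss='soft_l1')
print(r.x,np.round(r.fun.reshape(-1,2),1).tolist())
json.dump(r.x.tolist(),open("mag.json","w"))
for n in[(-52,-35,107),(-52,44,94),(18.5,0,87),(-14,0,90)]:print(n,m2w(r.x,n).round(4))
E
```

```text
[ 0.61075546  0.07771684  0.37463767 -0.00557666] [[-0.0, -0.3], [-0.5, -0.3], [0.2, -0.0], [0.0, -0.1], [0.5, -0.2], [-0.2, 1.1], [-0.1, -0.4], [1.3, 1.3], [-1.3, 1.2], [-1.7, -0.1], [-0.0, -0.0], [0.9, -2.1]]
(-52, -35, 107) [[0.5752 0.0261 0.1014]]
(-52, 44, 94) [[0.5463 0.0996 0.0884]]
(18.5, 0, 87) [[0.628  0.0845 0.0814]]
(-14, 0, 90) [[0.5977 0.0726 0.0844]]
```

```bash
cat >> h.py <<'E'
def ray(d,uv,z):
    n=cv2.undistortPoints(np.array(uv,float).reshape(-1,1,2),d["camera_matrix"],np.array(d["distortion"]))[:,0]
    v=np.c_[n,np.ones(len(n))]@d["pose"][:3,:3].T;o=d["pose"][:3,3]
    return o+v*((z-o[2])/v[:,2])[:,None]
E
python3 - <<'E'
from h import *
import json
t=env.snapshot("top");im=t["image"]
m=((im.max(2)<75)).astype(np.uint8);m[:195]=0;m[300:]=0;m[:,:255]=0;m[:,345:]=0
m=cv2.morphologyEx(m,cv2.MORPH_OPEN,np.ones((3,3)))
c=max(cv2.findContours(m,0,2)[0],key=cv2.contourArea)
W=ray(t,c[:,0],.006)[:,:2]
r=cv2.minAreaRect((W*1000).astype(np.float32));print(r,cv2.contourArea(c));b=cv2.boxPoints(r);print(b)
p=json.load(open("mag.json"))
c_,s_=np.cos(p[2]),np.sin(p[2])
print(((b/1000-p[:2])@np.array([[c_,-s_],[s_,c_]])*1000).round(1))
for z in(.0,.025):print(ray(t,[(264,218),(283,290),(338,272),(322,200)],z).round(3).tolist())
E
```

```text
((491.70458984375, 40.087154388427734), (144.34640502929688, 109.68006134033203), 18.534137725830078) 3584.5
[[405.8427    69.141205]
 [440.70667  -34.850235]
 [577.56647   11.033104]
 [542.7025   115.02454 ]]
[[-193.8   67. ]
 [-199.4  -42.5]
 [ -55.3  -49.9]
 [ -49.7   59.6]]
[[0.544, 0.112, 0.0], [0.402, 0.07, 0.0], [0.439, -0.039, 0.0], [0.584, -0.005, 0.0]]
[[0.541, 0.11, 0.025], [0.403, 0.068, 0.025], [0.439, -0.037, 0.025], [0.58, -0.004, 0.025]]
```

Run:
```python
from h import *
import json
t=env.snapshot("top");s=env.snapshot("scene")
P=[(34,22.5,88),(34,-22.5,88),(3,-22,90),(3,22,90),(-52,44,94),(-52,-35,120)]
zt=np.array([(90,130),(205,90),(228,163),(118,203),(108,360),(314,268)],float);zs=np.array([(618,52),(708,62),(695,90),(600,78),(490,118),(668,108)],float)-[400,0]
ut=(zt+.5)/5-.5+[245,140];us=(zs+.5)/5-.5+[270,175]
for yaw in(.3235,.345):
    f=lambda p:np.r_[proj(t,m2w([p[0],p[1],yaw,p[2]],P))-ut,.5*(proj(s,m2w([p[0],p[1],yaw,p[2]],P))-us)].ravel()
    r=least_squares(f,[.6,.1,-.005],loss='soft_l1');q=[r.x[0],r.x[1],yaw,r.x[2]]
    print(q,np.round(r.fun.reshape(-1,2),1).tolist())
    if yaw<.33: json.dump(q,open("mag.json","w"))
    for n in[(-52,-35,107),(-52,44,94),(18.5,0,87),(-14,0,90)]:print(n,m2w(q,n).round(4))
    print((ray(t,ut[4:5],q[3]+.094),ray(t,ut[5:],q[3]+.12)))
```

```text
[np.float64(0.6105595758358727), np.float64(0.07749211356806249), 0.3235, np.float64(-0.00581235765839358)] [[0.8, -1.1], [0.7, 0.1], [0.6, 0.6], [0.0, -0.5], [-1.1, -0.8], [-1.1, 2.6], [0.4, -0.1], [0.9, 0.9], [-0.7, 0.8], [-0.7, -0.1], [-0.3, -0.3], [-0.3, -0.9]]
(-52, -35, 107) [[0.5724 0.0278 0.1012]]
(-52, 44, 94) [[0.5473 0.1027 0.0882]]
(18.5, 0, 87) [[0.6281 0.0834 0.0812]]
(-14, 0, 90) [[0.5973 0.073  0.0842]]
(array([[0.54582481, 0.10055354, 0.08818764]]), array([[0.5772167 , 0.02586613, 0.11418764]]))
[np.float64(0.6106029060590592), np.float64(0.07754872246404552), 0.345, np.float64(-0.00569705033657126)] [[0.5, -0.7], [0.2, -0.1], [0.5, 0.4], [0.1, -0.3], [-0.4, -0.5], [-0.7, 2.0], [0.2, -0.2], [0.8, 0.8], [-0.7, 0.7], [-0.8, -0.1], [-0.2, -0.2], [0.0, -1.0]]
(-52, -35, 107) [[0.5735 0.027  0.1013]]
(-52, 44, 94) [[0.5468 0.1014 0.0883]]
(18.5, 0, 87) [[0.628  0.0838 0.0813]]
(-14, 0, 90) [[0.5974 0.0728 0.0843]]
(array([[0.5458097 , 0.10054359, 0.08830295]]), array([[0.57719662, 0.02586654, 0.11430295]]))
```

{"method": "play_rows", "body": {
  "steps": [
    [[23,-19,0],[0,0,0],0.5],
    [[23,-19,0],[0,0,0],0.5],
    [[23,-19,0],[0,0,0],0.5],
    [[23,-19,0],[0,0,0],0.5],
    [[23,-19,0],[0,0,0],0.5],
    [[23,-19,0],[0,0,0],0.5],
    [[23,-19,0],[0,0,0],0.5],
    [[23,-19,0],[0,0,0],0.5],
    [[23,-19,0],[0,0,0],0.5],
    [[23,-19,0],[0,0,0],0.5]
  ],
  "force": 10
}}

```text
time_s: 1.18
position: [0.3631, -0.3315, 0.4049]
eef_rot: [0.985, 0.17, 0.0, 0.0]
force: [0.9, -0.7, -0.6]
finger_gap: 0.505
grip_force: 0.0
```

{"method": "play_rows", "body": {
  "steps": [
    [[23,-19,0],[0,0,0],0.5],
    [[23,-19,0],[0,0,0],0.5],
    [[23,-19,0],[0,0,0],0.5],
    [[23,-19,0],[0,0,0],0.5],
    [[23,-19,0],[0,0,0],0.5],
    [[23,-19,0],[0,0,0],0.5],
    [[23,-19,0],[0,0,0],0.5],
    [[23,-19,0],[0,0,0],0.5],
    [[0,0,0],[0,0,0],0.5],
    [[0,0,0],[0,0,0],0.5]
  ]
}}

```text
time_s: 2.02
position: [0.4857, -0.1261, 0.4048]
eef_rot: [0.985, 0.172, 0.0, -0.0]
force: [-0.6, 0.0, 0.8]
finger_gap: 0.499
grip_force: 0.0
```

{"method": "play_rows", "body": {
  "steps": [
    [[22.5,-19,0],[0,0,0],0.5],
    [[22.5,-19,0],[0,0,0],0.5],
    [[22.5,-19,0],[0,0,0],0.5],
    [[22.5,-19,20],[0,0,0],0.5],
    [[22.5,-19,20],[0,0,0],0.5],
    [[22.5,-19,20],[0,0,0],0.5],
    [[0,0,20],[0,0,0],0.5],
    [[0,0,15],[0,0,0],0.5],
    [[0,0,0],[0,0,0],0.5],
    [[0,0,0],[0,0,0],0.5]
  ]
}}

```text
time_s: 2.85
position: [0.5735, 0.0231, 0.3093]
eef_rot: [0.986, 0.169, -0.001, 0.001]
force: [0.1, 0.2, 0.2]
finger_gap: 0.502
grip_force: 0.0
```

Run:
```python
from h import *
for n,o in(("top",(225,130)),("scene",(265,150))):
    d=env.snapshot(n);i=d["image"][o[1]:o[1]+110,o[0]:o[0]+100,::-1];i=cv2.resize(i,None,fx=4,fy=4,interpolation=cv2.INTER_CUBIC)
    a=i if n=="top" else np.hstack([a,i])
cv2.imwrite("pics/z1.png",cv2.convertScaleAbs(a,alpha=1.3));print(env.state()["position"],env.state()["eef_rot"])
```

```text
[0.57416463 0.0234808  0.31073718] [9.85601174e-01 1.69084816e-01 6.93807992e-04 4.12225969e-04]
```

View pics/z1.png

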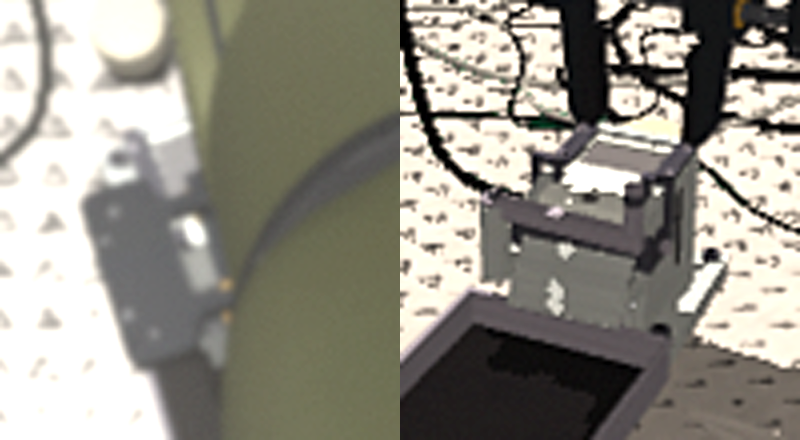

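The scene half shows the tips at (590,120) and (703,130), straddling the pin, whose top is at (638,186). The top view is blocked by the arm. I'll check the alignment numerically.

Run:
```python
from h import *
s=env.snapshot("scene")
px=lambda u,v:(265+(u-400+.5)/4-.5,150+(v+.5)/4-.5)
print(ray(s,[px(638,186)],.114),ray(s,[px(638,186)],.110),ray(s,[px(647,125)],.145))
```

```text
[[0.56959916 0.0211251  0.114     ]] [[0.57501613 0.02591199 0.11      ]] [[0.57522079 0.02117259 0.145     ]]
```

{"method": "play_rows", "body": {
  "steps": [
    [[2.5,-2,15],[0,0,0],0.5],
    [[0,0,15],[0,0,0],0.5],
    [[0,0,12],[0,0,0],0.5],
    [[0,0,8],[0,0,0],0.5],
    [[0,0,0],[0,0,0],0.5],
    [[0,0,0],[0,0,0],0.0],
    [[0,0,0],[0,0,0],0.0],
    [[0,0,0],[0,0,0],0.0],
    [[0,0,0],[0,0,0],0.0],
    [[0,0,0],[0,0,0],0.0]
  ],
  "force": 10
}}

```text
time_s: 3.83
position: [0.5758, 0.0275, 0.2602]
eef_rot: [0.985, 0.17, 0.0, 0.0]
force: [-0.2, -0.6, 0.2]
finger_gap: 0.146
grip_force: 0.0
```

{"method": "play_rows", "body": {
  "steps": [
    [[0,0,0],[0,0,0],0.0],
    [[0,0,0],[0,0,0],0.0],
    [[0,0,0],[0,0,0],0.0],
    [[0,0,0],[0,0,0],0.0]
  ]
}}

```text
time_s: 4.17
position: [0.5759, 0.0271, 0.26]
eef_rot: [0.985, 0.17, 0.0, 0.0]
force: [0.5, -1.9, 2.4]
finger_gap: 0.107
grip_force: 10.0
```

{"method": "play_rows", "body": {
  "steps": [
    [[-9.5,-0.6,0],[0,0,0],0.0],
    [[-9.3,-1.7,0],[0,0,0],0.0],
    [[-9,-2.8,0],[0,0,0],0.0],
    [[-8.7,-3.8,0],[0,0,0],0.0],
    [[-8.1,-4.9,0],[0,0,0],0.0]
  ]
}}

```text
time_s: 4.58
position: [0.5293, 0.0258, 0.26]
eef_rot: [0.985, 0.17, 0.001, -0.0]
force: [2.5, 1.3, 0.4]
finger_gap: 0.111
grip_force: 10.0
```

{"method": "play_rows", "body": {
  "steps": [
    [[-7.5,-5.8,0],[0,0,0],0.0],
    [[-6.7,-6.7,0],[0,0,0],0.0],
    [[-5.9,-7.4,0],[0,0,0],0.0],
    [[-5,-8.1,0],[0,0,0],0.0],
    [[-3.9,-8.6,0],[0,0,0],0.0],
    [[-2.9,-9,0],[0,0,0],0.0],
    [[-1.8,-9.3,0],[0,0,0],0.0],
    [[-0.7,-9.4,0],[0,0,0],0.0],
    [[0.5,-9.5,0],[0,0,0],0.0],
    [[1.6,-9.3,0],[0,0,0],0.0]
  ]
}}

```text
time_s: 5.42
position: [0.4699, 0.0941, 0.2595]
eef_rot: [0.985, 0.17, -0.001, 0.0]
force: [-0.2, -2.0, 1.1]
finger_gap: 0.109
grip_force: 10.0
```

{"method": "play_rows", "body": {
  "steps": [
    [[0,0,0],[0,0,0],0.0],
    [[0,0,0],[0,0,0],0.3],
    [[0,0,0],[0,0,0],0.3],
    [[0,0,0],[0,0,0],0.3],
    [[0,0,-15],[0,0,0],0.3],
    [[0,0,-20],[0,0,0],0.3],
    [[0,0,-20],[0,0,0],0.3],
    [[0,0,0],[0,0,0],0.0],
    [[0,0,0],[0,0,0],0.0],
    [[0,0,0],[0,0,0],0.0]
  ]
}}

```text
time_s: 6.25
position: [0.4707, 0.0927, 0.3143]
eef_rot: [0.985, 0.17, -0.0, 0.0]
force: [0.3, 0.1, -0.3]
finger_gap: 0.1
grip_force: 0.0
```

Run:
```python
from h import *
for n,o in(("top",(225,130)),("scene",(245,150))):
    d=env.snapshot(n);i=d["image"][o[1]:o[1]+110,o[0]:o[0]+100,::-1];i=cv2.resize(i,None,fx=4,fy=4,interpolation=cv2.INTER_CUBIC)
    a=i if n=="top" else np.hstack([a,i])
cv2.imwrite("pics/z2.png",cv2.convertScaleAbs(a,alpha=1.2));print(env.state()["position"],env.state()["eef_rot"])
```

```text
[0.47041545 0.09282201 0.31381494] [ 9.85449968e-01  1.69963658e-01 -8.37184909e-04  1.19406013e-04]
```

View pics/z2.png

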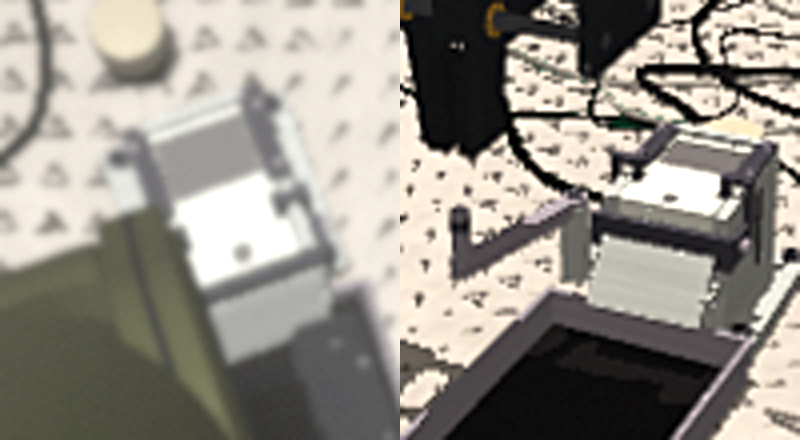

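The view shows the keeper swung well open, with its pin at (460,215) in the scene half and the mouth clear. I'll move over the well.

{"method": "play_rows", "body": {
  "steps": [
    [[18,7.8,0],[0,0,0],0.0],
    [[18,7.8,0],[0,0,0],0.0],
    [[18,7.8,0],[0,0,0],0.0],
    [[18,7.8,0],[0,0,0],0.0],
    [[18,7.8,0],[0,0,0],0.0],
    [[18,7.8,0],[0,0,0],0.0],
    [[18,7.8,10],[0,0,0],0.0],
    [[18,7.8,15],[0,0,0],0.0],
    [[0,0,15],[0,0,0],0.0],
    [[0,0,0],[0,0,0],0.0]
  ]
}}

```text
time_s: 7.18
position: [0.6264, 0.082, 0.2705]
eef_rot: [0.985, 0.17, -0.003, 0.0]
force: [-2.0, 0.6, 0.4]
finger_gap: 0.006
grip_force: 0.0
```

Run:
```python
from h import *
for n,o in(("top",(225,130)),("scene",(265,150))):
    d=env.snapshot(n);i=d["image"][o[1]:o[1]+110,o[0]:o[0]+100,::-1];i=cv2.resize(i,None,fx=4,fy=4,interpolation=cv2.INTER_CUBIC)
    a=i if n=="top" else np.hstack([a,i])
cv2.imwrite("pics/z3.png",cv2.convertScaleAbs(a,alpha=1.2));print(env.state()["position"],env.state()["eef_rot"])
```

```text
[0.62639356 0.0825006  0.27335628] [ 9.85412282e-01  1.70174310e-01 -1.82720141e-03  2.87199039e-06]
```

View pics/z3.png

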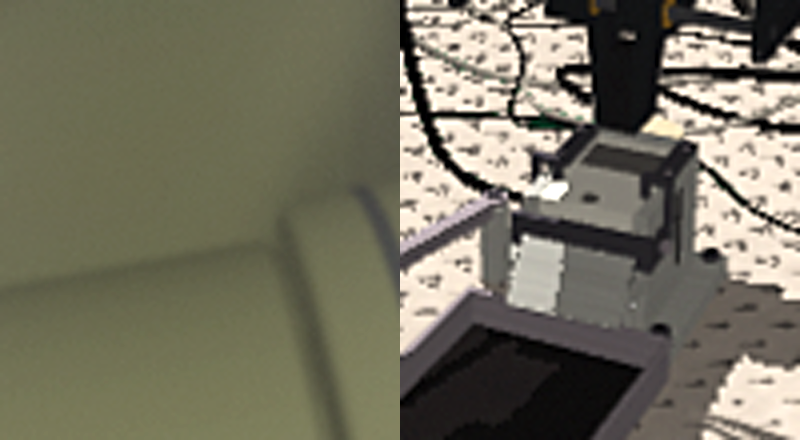

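The tips hang centred over the grey well. Their bottom at (626,122) in the scene half projects to about (628,165). I'll descend and feel for contact.

{"method": "play_rows", "body": {
  "steps": [
    [[0,0,8],[0,0,0],0.0],
    [[0,0,8],[0,0,0],0.0],
    [[0,0,4],[0,0,0],0.0],
    [[0,0,1.5],[0,0,0],0.0],
    [[0,0,0],[0,0,0],0.0]
  ]
}}

```text
time_s: 7.7
position: [0.6269, 0.0826, 0.2528]
eef_rot: [0.985, 0.17, -0.0, 0.0]
force: [-0.1, 0.2, 0.8]
finger_gap: 0.003
grip_force: 0.0
```

{"method": "play_rows", "body": {
  "steps": [
    [[0,0,1],[0,0,0],0.0],
    [[0,0,1],[0,0,0],0.0],
    [[0,0,0],[0,0,0],0.0]
  ]
}}

```text
time_s: 7.95
position: [0.6273, 0.0825, 0.2513]
eef_rot: [0.985, 0.17, 0.0, 0.0]
force: [0.9, -0.2, -0.2]
finger_gap: 0.007
grip_force: 0.0
```

{"method": "play_rows", "body": {
  "steps": [
    [[0,0,1],[0,0,0],0.0],
    [[0,0,0],[0,0,0],0.0]
  ]
}}

```text
time_s: 8.12
position: [0.6272, 0.0825, 0.2502]
eef_rot: [0.985, 0.17, 0.0, 0.0]
force: [-0.3, -0.2, -0.5]
finger_gap: 0.001
grip_force: 0.0
```

{"method": "play_rows", "body": {
  "steps": [
    [[0,0,1],[0,0,0],0.0],
    [[0,0,1],[0,0,0],0.0],
    [[0,0,0],[0,0,0],0.0]
  ]
}}

```text
time_s: 8.37
position: [0.6272, 0.0825, 0.248]
eef_rot: [0.985, 0.17, -0.0, 0.0]
force: [0.1, 0.7, 0.4]
finger_gap: 0.004
grip_force: 0.0
```

{"method": "play_rows", "body": {
  "steps": [
    [[0,0,1],[0,0,0],0.0],
    [[0,0,0],[0,0,0],0.0]
  ]
}}

```text
time_s: 8.53
position: [0.6274, 0.0825, 0.2477]
eef_rot: [0.985, 0.17, 0.0, 0.0]
force: [-0.9, 0.3, 1.5]
finger_gap: 0.006
grip_force: 0.8
```

{"method": "play_rows", "body": {
  "steps": [
    [[0,0,1],[0,0,0],0.0],
    [[0,0,0],[0,0,0],0.0]
  ]
}}

```text
time_s: 8.7
position: [0.6276, 0.0825, 0.247]
eef_rot: [0.985, 0.17, 0.001, 0.0]
force: [-1.5, -0.0, 7.3]
finger_gap: 0.006
grip_force: 3.6
```

{"method": "play_rows", "body": {
  "steps": [
    [[0,0,1],[0,0,0],0.0],
    [[0,0,0],[0,0,0],0.0]
  ]
}}

```text
time_s: 8.87
position: [0.6277, 0.0826, 0.2462]
eef_rot: [0.985, 0.17, 0.001, 0.0]
force: [-1.0, -0.6, 7.6]
finger_gap: 0.007
grip_force: 3.8
```

{"method": "play_rows", "body": {
  "steps": [
    [[0,0,0.5],[0,0,0],0.0],
    [[-2,0,0],[0,0,0],0.0],
    [[-2,0,0],[0,0,0],0.0],
    [[-1.5,0,0],[0,0,0],0.0],
    [[0,0,0],[0,0,0],0.0]
  ]
}}

```text
time_s: 9.28
position: [0.6236, 0.0811, 0.2464]
eef_rot: [0.985, 0.17, 0.003, -0.0]
force: [1.7, -0.4, 8.5]
finger_gap: 0.008
grip_force: 3.8
```

{"method": "play_rows", "body": {
  "steps": [
    [[-1.5,0,0],[0,0,0],0.0],
    [[-1,0,0],[0,0,0],0.0],
    [[0,0,0],[0,0,0],0.0]
  ]
}}

```text
time_s: 9.53
position: [0.6215, 0.0803, 0.2465]
eef_rot: [0.985, 0.17, 0.003, -0.0]
force: [1.8, 0.4, 7.8]
finger_gap: -0.0
grip_force: 3.7
```

{"method": "play_rows", "body": {
  "steps": [
    [[-1.5,0,0],[0,0,0],0.0],
    [[0,0,0],[0,0,0],0.0]
  ]
}}

```text
time_s: 9.7
position: [0.6201, 0.0799, 0.2465]
eef_rot: [0.985, 0.17, 0.003, -0.0]
force: [2.1, 0.9, 8.0]
finger_gap: 0.011
grip_force: 3.7
```

{"method": "play_rows", "body": {
  "steps": [
    [[-1.5,0,0],[0,0,0],0.0],
    [[0,0,0],[0,0,0],0.0]
  ]
}}

```text
time_s: 9.87
position: [0.619, 0.0795, 0.2466]
eef_rot: [0.985, 0.17, 0.004, -0.0]
force: [3.3, 0.6, 6.7]
finger_gap: 0.005
grip_force: 4.7
```

{"method": "play_rows", "body": {
  "steps": [
    [[-1.5,0,0],[0,0,0],0.0],
    [[0,0,0],[0,0,0],0.0]
  ]
}}

```text
time_s: 10.03
position: [0.6183, 0.0793, 0.2468]
eef_rot: [0.985, 0.17, 0.005, -0.0]
force: [3.8, 1.1, 6.8]
finger_gap: 0.006
grip_force: 5.2
```

{"method": "play_rows", "body": {
  "steps": [
    [[0,0,0],[0,0,0],0.0],
    [[3,0,0],[0,0,0],0.0],
    [[0,0,1.3],[0,0,0],0.0],
    [[0,0,0],[0,0,0],0.0]
  ]
}}

```text
time_s: 10.37
position: [0.6198, 0.0797, 0.2449]
eef_rot: [0.985, 0.17, 0.003, -0.0]
force: [0.2, -0.1, 9.7]
finger_gap: 0.003
grip_force: 4.9
```

{"method": "play_rows", "body": {
  "steps": [
    [[-2,0,0],[0,0,0],0.0],
    [[-1.5,0,0],[0,0,0],0.0],
    [[0,0,0],[0,0,0],0.0]
  ]
}}

```text
time_s: 10.62
position: [0.6168, 0.0786, 0.2453]
eef_rot: [0.985, 0.17, 0.003, -0.0]
force: [1.4, 1.3, 8.3]
finger_gap: 0.004
grip_force: 4.7
```

{"method": "play_rows", "body": {
  "steps": [
    [[-2,0,0],[0,0,0],0.0],
    [[0,0,0],[0,0,0],0.0]
  ]
}}

```text
time_s: 10.78
position: [0.6149, 0.078, 0.2453]
eef_rot: [0.985, 0.17, 0.003, -0.0]
force: [1.0, 0.7, 8.0]
finger_gap: 0.008
grip_force: 4.8
```

{"method": "play_rows", "body": {
  "steps": [
    [[-1.5,0,0],[0,0,0],0.0],
    [[0,0,0],[0,0,0],0.0]
  ]
}}

```text
time_s: 10.95
position: [0.6135, 0.0775, 0.2453]
eef_rot: [0.985, 0.17, 0.003, -0.0]
force: [1.9, 1.2, 8.7]
finger_gap: 0.003
grip_force: 4.8
```

{"method": "play_rows", "body": {
  "steps": [
    [[-2,0,0],[0,0,0],0.0],
    [[-2,0,0],[0,0,0],0.0],
    [[0,0,0],[0,0,0],0.0]
  ]
}}

```text
time_s: 11.2
position: [0.6097, 0.0762, 0.2453]
eef_rot: [0.985, 0.17, 0.003, -0.0]
force: [1.6, 0.9, 8.9]
finger_gap: 0.005
grip_force: 4.9
```

Run:
```python
from h import *
o=(265,150);d=env.snapshot("scene");i=d["image"][o[1]:o[1]+100,o[0]:o[0]+110,::-1]
cv2.imwrite("pics/z4.png",cv2.convertScaleAbs(cv2.resize(i,None,fx=5,fy=5,interpolation=cv2.INTER_CUBIC),alpha=1.3))
```

```text
(no output)
```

View pics/z4.png

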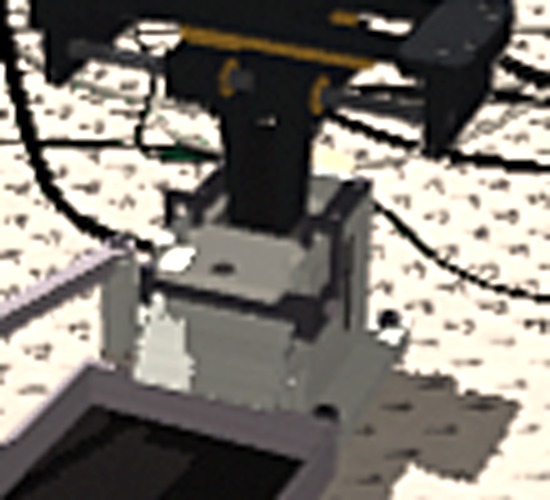

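The finger sits in the well, and the carrier's front edge is now over the sill at about (225,288), so it is sliding. I'll continue.

{"method": "play_rows", "body": {
  "steps": [
    [[-3,0,0],[0,0,0],0.0],
    [[-3,0,0],[0,0,0],0.0],
    [[-3,0,0],[0,0,0],0.0],
    [[0,0,0],[0,0,0],0.0]
  ]
}}

```text
time_s: 11.58
position: [0.601, 0.073, 0.2453]
eef_rot: [0.985, 0.17, 0.003, -0.0]
force: [2.0, 1.3, 10.0]
finger_gap: 0.008
grip_force: 5.0
```

{"method": "play_rows", "body": {
  "steps": [
    [[-3,0,0],[0,0,0],0.0],
    [[-3,0,0],[0,0,0],0.0],
    [[-3,0,0],[0,0,0],0.0],
    [[0,0,0],[0,0,0],0.0]
  ]
}}

```text
time_s: 11.92
position: [0.5925, 0.07, 0.2452]
eef_rot: [0.985, 0.17, 0.003, -0.0]
force: [0.3, 0.0, 8.8]
finger_gap: 0.003
grip_force: 5.1
```

{"method": "play_rows", "body": {
  "steps": [
    [[-3,0,0],[0,0,0],0.0],
    [[-3,0,0],[0,0,0],0.0],
    [[-3,0,0],[0,0,0],0.0],
    [[0,0,0],[0,0,0],0.0]
  ]
}}

```text
time_s: 12.25
position: [0.5841, 0.0668, 0.2452]
eef_rot: [0.985, 0.17, 0.003, -0.0]
force: [0.8, -0.6, 8.8]
finger_gap: 0.01
grip_force: 5.2
```

{"method": "play_rows", "body": {
  "steps": [
    [[-3,0,0],[0,0,0],0.0],
    [[-3,0,0],[0,0,0],0.0],
    [[0,0,0],[0,0,0],0.0]
  ]
}}

```text
time_s: 12.5
position: [0.5785, 0.0647, 0.2451]
eef_rot: [0.985, 0.17, 0.003, 0.0]
force: [1.2, -1.0, 9.6]
finger_gap: 0.004
grip_force: 5.2
```

{"method": "play_rows", "body": {
  "steps": [
    [[-3,0,0],[0,0,0],0.0],
    [[-2,0,0],[0,0,0],0.0],
    [[0,0,0],[0,0,0],0.0]
  ]
}}

```text
time_s: 12.75
position: [0.5739, 0.063, 0.2451]
eef_rot: [0.985, 0.17, 0.003, 0.0]
force: [1.3, -0.8, 8.5]
finger_gap: 0.002
grip_force: 5.1
```

{"method": "play_rows", "body": {
  "steps": [
    [[-2,0,0],[0,0,0],0.0],
    [[-2,0,0],[0,0,0],0.0],
    [[0,0,0],[0,0,0],0.0]
  ]
}}

```text
time_s: 13.0
position: [0.5702, 0.0617, 0.2451]
eef_rot: [0.985, 0.17, 0.003, 0.0]
force: [1.3, -0.0, 8.6]
finger_gap: 0.006
grip_force: 4.6
```

{"method": "play_rows", "body": {
  "steps": [
    [[-2,0,0],[0,0,0],0.0],
    [[-1,0,0],[0,0,0],0.0],
    [[0,0,0],[0,0,0],0.0]
  ]
}}

```text
time_s: 13.25
position: [0.5669, 0.0604, 0.2449]
eef_rot: [0.985, 0.17, 0.003, 0.0]
force: [0.4, -0.3, 8.9]
finger_gap: 0.005
grip_force: 4.5
```

Run:
```python
from h import *
o=(245,160);d=env.snapshot("scene");i=d["image"][o[1]:o[1]+120,o[0]:o[0]+120,::-1]
cv2.imwrite("pics/z5.png",cv2.convertScaleAbs(cv2.resize(i,None,fx=5,fy=5,interpolation=cv2.INTER_CUBIC),alpha=1.3))
```

```text
(no output)
```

View pics/z5.png

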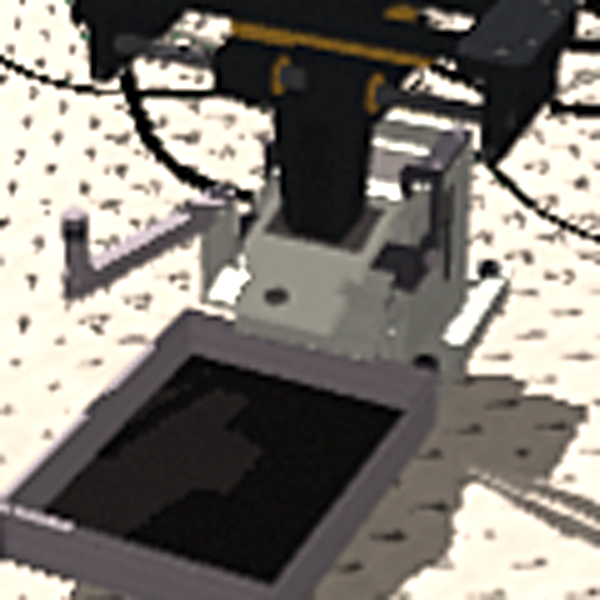

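The carrier is far out over the tray, with its spot at (275,296). I'll measure its travel from the spot.

Run:
```python
from h import *
d=env.snapshot("scene")
a=ray(d,[(312.0,199.0)],.083);b=ray(d,[(299.6,218.7)],.081);print(a,b,np.linalg.norm((a-b)[0,:2]))
```

```text
[[0.58519582 0.0680294  0.083     ]] [[0.51556264 0.03473841 0.081     ]] 0.07718206284336324
```

{"method": "play_rows", "body": {
  "steps": [
    [[0,0,-8],[0,0,0],0.0],
    [[0,0,-15],[0,0,0],0.0],
    [[0,0,-20],[0,0,0],0.0],
    [[0,0,-20],[0,0,0],0.0],
    [[0,0,0],[0,0,0],0.0],
    [[0,0,0],[0,0,0],0.0]
  ]
}}

```text
time_s: 13.85
position: [0.5658, 0.0606, 0.3072]
eef_rot: [0.985, 0.17, 0.001, 0.0]
force: [-0.8, 0.4, -0.9]
finger_gap: 0.002
grip_force: 0.0
```

Run:
```python
from h import *
o=(245,160);d=env.snapshot("scene");i=d["image"][o[1]:o[1]+120,o[0]:o[0]+120,::-1]
cv2.imwrite("pics/z6.png",cv2.convertScaleAbs(cv2.resize(i,None,fx=5,fy=5,interpolation=cv2.INTER_CUBIC),alpha=1.2))
```

```text
(no output)
```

View pics/z6.png

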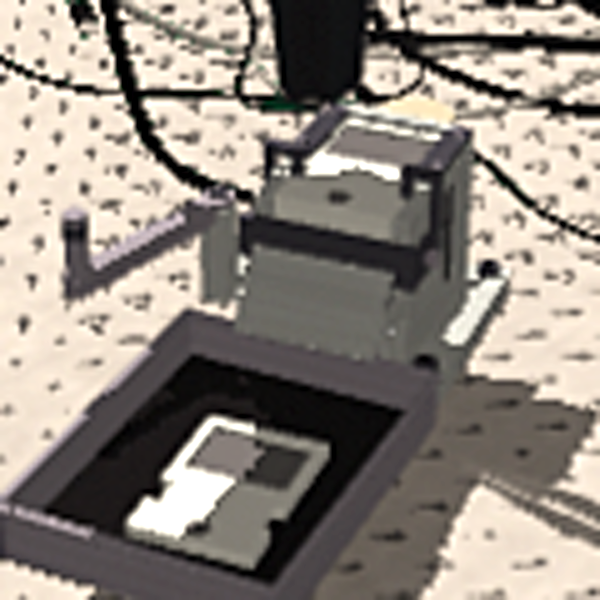

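The carrier lies flat, face up, in the tray at (230,490), and the next carrier has sprung up in the magazine. Now I'll close the keeper.

{"method": "play_rows", "body": {
  "steps": [
    [[-16,-12.6,0],[0,0,0],0.4],
    [[-16,-12.6,0],[0,0,0],0.4],
    [[-16,-12.6,0],[0,0,0],0.4],
    [[-16,-12.6,0],[0,0,0],0.4],
    [[-14.7,-12.6,0],[0,0,0],0.4],
    [[0,0,0],[0,0,0],0.4],
    [[0,0,0],[0,0,0],0.4]
  ],
  "force": 10
}}

```text
time_s: 14.48
position: [0.4696, 0.0938, 0.3056]
eef_rot: [0.985, 0.171, -0.001, 0.0]
force: [-0.1, 0.2, 0.7]
finger_gap: 0.398
grip_force: 0.0
```

{"method": "play_rows", "body": {
  "steps": [
    [[0,0,15],[0,0,0],0.4],
    [[0,0,15],[0,0,0],0.4],
    [[0,0,10],[0,0,0],0.4],
    [[0,0,6.5],[0,0,0],0.4],
    [[0,0,0],[0,0,0],0.0],
    [[0,0,0],[0,0,0],0.0],
    [[0,0,0],[0,0,0],0.0],
    [[0,0,0],[0,0,0],0.0],
    [[0,0,0],[0,0,0],0.0],
    [[0,0,0],[0,0,0],0.0]
  ]
}}

```text
time_s: 15.32
position: [0.4703, 0.0936, 0.2603]
eef_rot: [0.985, 0.17, 0.0, -0.0]
force: [-0.1, 0.3, 1.0]
finger_gap: 0.107
grip_force: 10.0
```

{"method": "play_rows", "body": {
  "steps": [
    [[0,0,0],[0,0,0],0.0],
    [[0,0,0],[0,0,0],0.0]
  ]
}}

```text
time_s: 15.48
position: [0.4703, 0.0936, 0.2602]
eef_rot: [0.985, 0.17, 0.0, -0.0]
force: [-0.5, -0.4, 2.2]
finger_gap: 0.105
grip_force: 10.0
```

Gripped. Now the reverse arc.

{"method": "play_rows", "body": {
  "steps": [
    [[-1.6,9.3,0],[0,0,0],0.0],
    [[-0.5,9.5,0],[0,0,0],0.0],
    [[0.7,9.4,0],[0,0,0],0.0],
    [[1.8,9.3,0],[0,0,0],0.0],
    [[2.9,9,0],[0,0,0],0.0],
    [[3.9,8.6,0],[0,0,0],0.0],
    [[5,8.1,0],[0,0,0],0.0],
    [[5.9,7.4,0],[0,0,0],0.0],
    [[6.7,6.7,0],[0,0,0],0.0],
    [[7.5,5.8,0],[0,0,0],0.0]
  ]
}}

```text
time_s: 16.32
position: [0.5295, 0.0253, 0.2599]
eef_rot: [0.985, 0.17, -0.0, 0.0]
force: [-2.1, 0.7, 2.9]
finger_gap: 0.111
grip_force: 10.0
```

{"method": "play_rows", "body": {
  "steps": [
    [[8.1,4.9,0],[0,0,0],0.0],
    [[8.7,3.8,0],[0,0,0],0.0],
    [[9,2.8,0],[0,0,0],0.0],
    [[9.3,1.7,0],[0,0,0],0.0],
    [[9.5,0.6,0],[0,0,0],0.0],
    [[0,0,0],[0,0,0],0.0]
  ]
}}

```text
time_s: 16.82
position: [0.5777, 0.0276, 0.26]
eef_rot: [0.985, 0.17, 0.002, 0.0]
force: [1.4, -1.1, 1.2]
finger_gap: 0.113
grip_force: 10.0
```

{"method": "play_rows", "body": {
  "steps": [
    [[1,0,0],[0,0,0],0.0],
    [[0,0,0],[0,0,0],0.0]
  ]
}}

```text
time_s: 16.98
position: [0.5769, 0.0274, 0.26]
eef_rot: [0.986, 0.17, 0.001, 0.001]
force: [1.8, -1.5, 0.4]
finger_gap: 0.105
grip_force: 10.0
```

{"method": "play_rows", "body": {
  "steps": [
    [[0,0,0],[0,0,0],0.4],
    [[0,0,0],[0,0,0],0.4],
    [[0,0,0],[0,0,0],0.4],
    [[0,0,0],[0,0,0],0.4],
    [[0,0,-15],[0,0,0],0.4],
    [[0,0,-20],[0,0,0],0.4],
    [[0,0,-25],[0,0,0],0.4],
    [[0,0,-25],[0,0,0],0.4],
    [[0,0,-25],[0,0,0],0.4],
    [[0,0,0],[0,0,0],0.4]
  ]
}}

```text
time_s: 17.82
position: [0.5774, 0.0287, 0.3745]
eef_rot: [0.985, 0.17, 0.004, 0.0]
force: [0.7, 0.4, -0.1]
finger_gap: 0.402
grip_force: 0.0
```

Run:
```python
from h import *
o=(210,160);d=env.snapshot("scene");i=d["image"][o[1]:o[1]+140,o[0]:o[0]+190,::-1]
cv2.imwrite("pics/z7.png",cv2.convertScaleAbs(cv2.resize(i,None,fx=4,fy=4,interpolation=cv2.INTER_CUBIC),alpha=1.2))
```

```text
(no output)
```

View pics/z7.png

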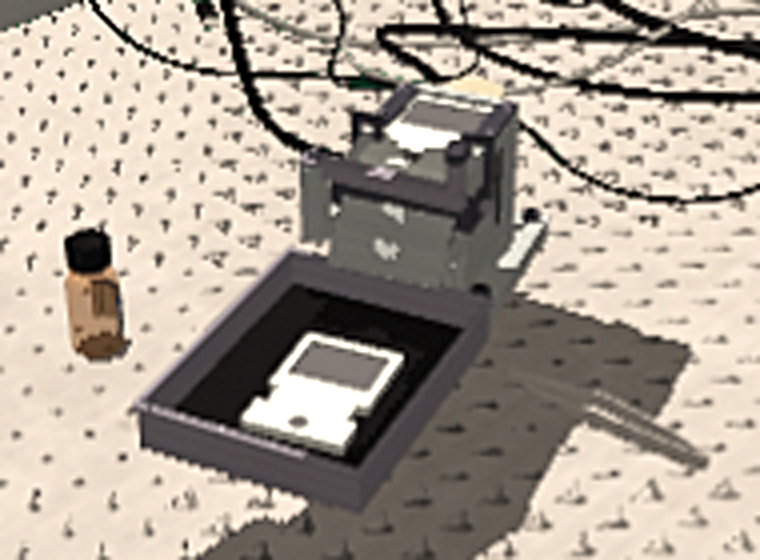

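The keeper is shut across the mouth at (390,180), the carrier lies flat in the tray at (320,395), and the bottle and tweezers look undisturbed.

```bash
python3 -c "
from cell import env
print(env.hand_in())"
```

```text
the job is handed in; nothing more can be done
None
```

The job is done and handed in: one carrier lies flat, face up, in the tray, the keeper is shut again, and the other two carriers were left in the magazine; it took about 18 s, with readings on the carrier of about 10 N at most.

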